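# Cull the broken sensors from the inspection tray

## Task

Two of the five sensors on the white inspection tray are faulty: one has its nose snapped off short, one has a bent nose. Reach in under the lamp bar without knocking it, pick out the two faulty ones and leave them lying in the red reject box, one in each pocket; leave the good sensors where they lie and do not disturb the other things on the bench.

Things in the scene. Friction and masses are not known exactly. Their poses are not given: they have to be found in the camera images.
- sensor_a_c (a point): Good sensor (three alike): black head 34 x 22 x 30 mm (grasp across the 22, y); grey connector 14 mm behind it; at its +x face a 5 x 16 mm ear plate rising 14 mm above the head; green ring, straight round nose 14 mm thick ending 54 mm ahead of the origin. 85 mm long, about 45 g. Underside on the tray, nose roughly away from the robot. Origin: centre of the head (15 mm above its underside), x to the nose, z up.
- sensor_b_c (a point): Good sensor (three alike): black head 34 x 22 x 30 mm (grasp across the 22, y); grey connector 14 mm behind it; at its +x face a 5 x 16 mm ear plate rising 14 mm above the head; green ring, straight round nose 14 mm thick ending 54 mm ahead of the origin. 85 mm long, about 45 g. Underside on the tray, nose roughly away from the robot. Origin: centre of the head (15 mm above its underside), x to the nose, z up.
- sensor_c_c (a point): Good sensor (three alike): black head 34 x 22 x 30 mm (grasp across the 22, y); grey connector 14 mm behind it; at its +x face a 5 x 16 mm ear plate rising 14 mm above the head; green ring, straight round nose 14 mm thick ending 54 mm ahead of the origin. 85 mm long, about 45 g. Underside on the tray, nose roughly away from the robot. Origin: centre of the head (15 mm above its underside), x to the nose, z up.
- sensor_short_c (a point): Defective sensor: same head, connector and ear as the good ones, but the nose is snapped off short and ends 32 mm ahead of the origin, so it sticks out only 10 mm beyond the ear. Origin: centre of the head (15 mm above its underside), x to the nose, z up.
- sensor_bent_c (a point): Defective sensor: same head, connector and ear as the good ones, but the nose is bent sharply sideways (about 49 degrees to +y) from 32 mm ahead of the origin; its tip is near x = +49, y = +19 mm. Origin: centre of the head (15 mm above its underside), x to the nose, z up.
- tray: Fixed white inspection tray with blue rim and thin blue lines, 150 (x) x 400 (y) mm, floor surface 8 mm above the work surface, rim 5 mm above that. The five sensors lie on it in one row along y, about 80 mm apart, in any order. Origin: centre of the underside.
- lamp: Fixed lamp bar right above the heads: 14 mm (x) x 482 (y), 135 to 147 mm above the bench, middle at x = -10 mm here; 12 mm posts at x = -60, y = +-235 mm, with level arms to the bar. A gripper coming straight down would hit it: reach under it with the tool leaning 30 to 40 degrees, best from the bar's far side. Origin: on the bench at the tray's centre, axes as the tray.
- pocket_near (a point): Pocket on the -x (robot's) side of the fixed red reject box (250 (x) x 130 (y) mm, walls and the one divider 4 mm thick, rim 38 mm above the bench). The pocket is 119 (x) x 122 (y) mm inside. Point: centre of its floor, 4 mm above the bench; x along the box, y across it, z up.
- pocket_far (a point): Pocket on the +x (far) side of the fixed red reject box (250 (x) x 130 (y) mm, walls and the one divider 4 mm thick, rim 38 mm above the bench). The pocket is 119 (x) x 122 (y) mm inside. Point: centre of its floor, 4 mm above the bench; x along the box, y across it, z up.
- cleaner_c (a point): Bystander: yellow spray can, 52 mm in diameter, 150 mm tall, standing. Point: its centre.
- tape_c (a point): Bystander: orange roll of tape, 90 mm in diameter, 25 mm tall, lying flat. Point: its centre.
- driver: Bystander: screwdriver lying on the bench, handle to its -x. Origin: middle of its underside.
Mind the look-alikes: they are no part of the job. Leave any blue look-alike of the part that bears sensor_short_c alone. Leave any pink look-alike of the part that bears sensor_bent_c alone.

How it is judged:
At the end, for the whole second after the job is handed in: The short and the bent sensor lie in the red box, one in each pocket (head centre within 56 mm of the pocket's centre along both of the box's sides, and less than 35 mm above the pocket's floor), and every good sensor is within 30 mm of where it started (((x of sensor_short_c in the frame of pocket_near between -0.056 and 0.056 m and y of sensor_short_c in the frame of pocket_near between -0.056 and 0.056 m and z of sensor_short_c in the frame of pocket_near below 0.035 m and x of sensor_bent_c in the frame of pocket_far between -0.056 and 0.056 m and y of sensor_bent_c in the frame of pocket_far between -0.056 and 0.056 m and z of sensor_bent_c in the frame of pocket_far below 0.035 m) or (x of sensor_short_c in the frame of pocket_far between -0.056 and 0.056 m and y of sensor_short_c in the frame of pocket_far between -0.056 and 0.056 m and z of sensor_short_c in the frame of pocket_far below 0.035 m and x of sensor_bent_c in the frame of pocket_near between -0.056 and 0.056 m and y of sensor_bent_c in the frame of pocket_near between -0.056 and 0.056 m and z of sensor_bent_c in the frame of pocket_near below 0.035 m)) and distance of each of sensor_a_c, sensor_b_c, sensor_c_c from where it was at the start of the episode below 0.03 m); the robot touches nothing.
It fails at once if a good sensor is moved by more than 30 mm (distance of any of sensor_a_c, sensor_b_c, sensor_c_c from where it was at the start of the episode above 0.03 m).
It fails at once if the lamp is knocked (more than 8 N from the robot) (contact force between any of the arm, the fingers and lamp above 8 N).
It fails at once if the spray can, tape or screwdriver is moved by more than 40 mm (distance of any of cleaner_c, tape_c, driver from where it was at the start of the episode above 0.04 m).
It also fails if it takes over 72 s, if anything falls off the work surface, if the arm or the gripper's body presses on something with over 40 N, if the wrist force passes 120 N, or if a joint passes its speed limit or range.

## Robot

A 6-joint arm with a two-finger parallel gripper is mounted at the origin on the work surface. World frame = base frame: x ahead of the robot, y to its left, z up, the work surface at z = 0. Lengths are in m, angles in rad, forces in N, time in s.
With the tool pointing down it reaches from about 0.35 to 0.775 m from the base axis. Payload 7.3 kg.
Tool frame: the origin (TCP) lies at the very end of the fingers, on their centre line; the grasp point (between the pads) lies 19 mm behind it; z points along the fingers, y is the line along which they close (so a half turn about z gives the same grasp; the last joint's range is limited). The gripper opens to 92 mm and grips with 3 to 60 N. Pads are 19 mm wide; open, the fingers measure 130 mm over their backs; the gripper's body (75 mm by 190 mm) begins 47 mm behind the grasp point.
Start: joints at [-1.485, 0.342, 1.524, -0, 1.275, -0.146], TCP at [0.121, -0.511, 0.206] pointing down, gripper open.
Joint ranges: [-2.53, 2.53], [-0.77, 2.02], [0.04, 2.7], [-1, 4.14], [0.28, 2.66], [-3.11, 3.11]. Speed limits (rad/s): [2.57, 2.57, 3.14, 3.14, 3.14, 3.14].

## Interface

Orientations are given as [roll, pitch, yaw] about the fixed x, y, z axes, in that order (R = Rz(yaw) Ry(pitch) Rx(roll)).
In Python, from cell import robot gives the robot as it stands. The module is installed in compiled form; this text tells all that it offers.
- The arm moves only by the tool arm_command, never from a script. Its argument "moves" is a list of rows, each a list of 3 entries, a list of its own where there are three numbers: the shift along the tool's x, y, z in m, then the turn, a rotation vector about the tool's x, y, z in rad, then the finger opening in m, from 0 to 0.0918. In form: [[[dx, dy, dz], [ax, ay, az], claw], ...]. A call has exactly 5 rows; each row is the pose to reach, as a shift and turn from the pose commanded when the call began, along the tool's axes at that moment; what a row does not reach only later rows make up. A row lasts 1/10 s, in which the tool goes at most 50 mm and 8.59 degrees, less where a joint would pass 70% of its speed; a pose out of reach is approached as far as the arm can. A call with a gripper value outside its range is refused whole. The fingers move at their own pace and stop on an object; "squeeze" is the grip in N (left out, the last holds). Time passes only in rows, so rows that repeat a pose let the fingers close, or fill a call up. It gives the time, the measured TCP pose, the force, the opening and the grip force at its end, in the units of the state.
- robot.observe(): the state, without advancing time (a new reading comes with each control period).
- robot.read_camera(name): name is "scene" or "top" or "wrist"; returns the picture (420x560x3 uint8, red, green, blue); there is no depth.
- robot.camera_model(name): a dict with "fx", "fy", "cx", "cy" (pixels), "R" (3x3) and "t" (3): a world point X has camera coordinates R X + t. Camera axes: x right, y down, z forward; pixel columns grow to the right and rows downward; lengths in m; the calibration is good to about 2 mm. A picture is of the moment at which its call begins: read the wrist's pose just before it. camera_model takes no time and is no camera call; for the wrist camera it gives the pose at the moment of the call.
- robot.hand_in(): hands the job in; it is judged then, once.
The state is a dict: "time": time; "qpos": joint angles; "qvel": joint speeds; "joint_efforts": joint torques, N m; "tool_pos": TCP position; "tool_rot": TCP orientation; "contact_force": force on the tool from outside, world axes, zero at the start; "torque": the same for the moment, N m; "opening": finger opening in m; "grip_force": force on a finger pad.
Only numpy, scipy, OpenCV 4.12 (cv2) and the standard library are available. Lean on these libraries where they do the work, as an engineer would, in place of code of your own. Each camera call takes 0.05 s, during which the arm holds its last target. There are 200 camera calls.

## Working session

There is one attempt and no reset: what is moved stays moved. The work goes in short steps, Python scripts to look and compute and a tool call to move; the robot and the scene stay as the last step left them, time stands still between calls to the robot, and variables do not carry over. Pictures are saved under pics/ and viewed, at most 11 in all, crops included, and the job is handed in when it is done.

Besides the shell and the picture viewer there is one more tool, called after "Call:" by a JSON object that holds its "name" and its "arguments", one argument or row to a line. arm_command: Moves the arm, as the interface text tells. Its arguments: {"type":"object","properties":{"moves":{"type":"array"},"squeeze":{"type":"number"}},"required":["moves"]}

```bash
mkdir -p pics
python3 - <<'E'
from cell import robot
import cv2,numpy as np
for n in("scene","top"):
    cv2.imwrite(f"pics/{n}0.png",robot.read_camera(n)[:,:,::-1])
    m=robot.camera_model(n);print(n,m["fx"],m["cx"],m["cy"],np.round(m["R"],3).tolist(),np.round(m["t"],3), -np.array(m["R"]).T@m["t"])
s=robot.observe();print(s["time"],s["tool_pos"],s["tool_rot"],s["opening"])
E
```

```text
scene 520.1783597388034 281.3950363488359 214.06077804872191 [[-0.888, 0.459, -0.009], [0.37, 0.704, -0.607], [-0.272, -0.542, -0.795]] [ 0.48  -0.243  1.605] [0.95327175 0.82028896 1.13332691]
top 509.4295511281947 281.8846176631532 206.8118531227161 [[-0.022, -1.0, 0.012], [-0.998, 0.022, -0.052], [0.052, -0.013, -0.999]] [0.091 0.568 1.532] [0.48941797 0.09951902 1.55822343]
0.1 [ 0.12060857 -0.51057421  0.20572552] [-3.14024998e+00 -2.05673898e-04  2.31783831e-01] 0.09194755360864894
```

View pics/scene0.png

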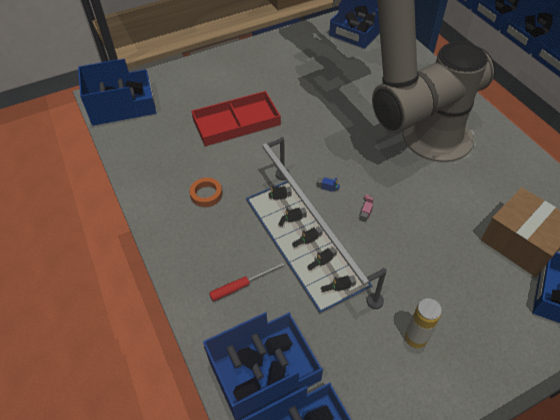

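View pics/top0.png

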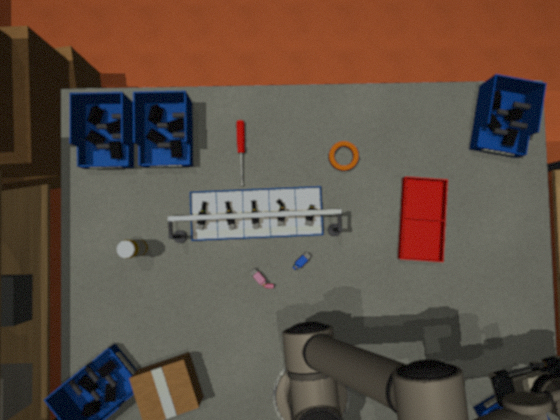

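The scene picture shows five black sensors in a row from (279,193) to (338,284), with the lamp bar over them. The blue look-alike is at (329,184) and the pink one at (367,207). In the top picture the sensors are at columns 204, 230, 256, 282 and 311, near row 212. The red box is at (423,219). I'll check the sensors in one close crop.

Run:
```python
import cv2,numpy as np
a=cv2.imread("pics/top0.png")[183:245,185:345]; b=cv2.imread("pics/scene0.png")[170:320,235:395]
a=cv2.resize(a,None,fx=5,fy=5,interpolation=cv2.INTER_CUBIC)[:, :800]
b=cv2.resize(b[:110,:],None,fx=2.6,fy=2.6,interpolation=cv2.INTER_CUBIC)
c=np.zeros((600,800,3),np.uint8);c[:a.shape[0],:a.shape[1]]=a;c[312:312+b.shape[0],:b.shape[1]]=b[:288]
cv2.imwrite("pics/crop1.png",c)
```

```text
(no output)
```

View pics/crop1.png

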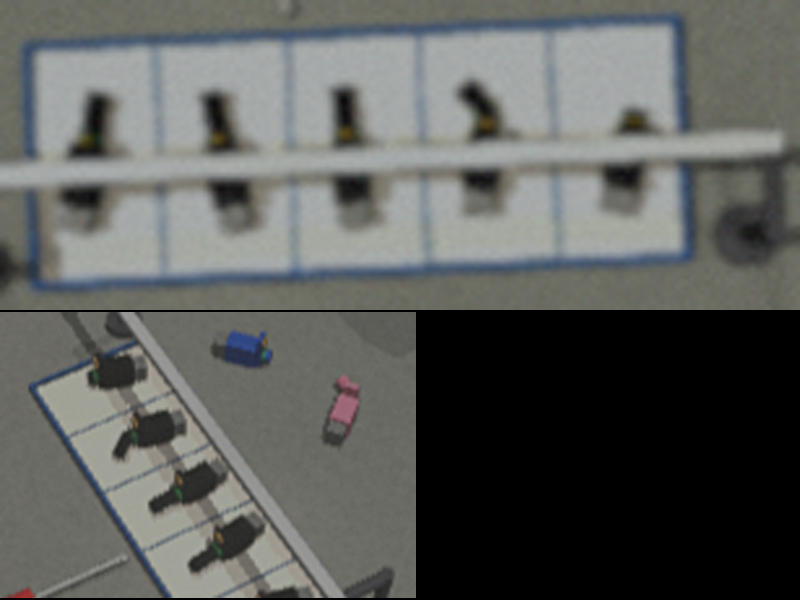

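Choice: the candidates in the top picture are (204,212), (230,212) and (256,212), which have straight noses; (282,212), whose nose turns left; and (311,215), which has a stub. The blue (302,261) and pink (263,279) look-alikes lie off the tray. I take the short one at (311,215) and the bent one at (282,212), and the crop confirms both. Next I measure positions.

```bash
cat > h.py <<'E'
import numpy as np,cv2
from cell import robot
from scipy.spatial.transform import Rotation as Ro
def ray(m,p):
    d=np.array([(p[0]-m["cx"])/m["fx"],(p[1]-m["cy"])/m["fy"],1.]);R=np.array(m["R"])
    d=R.T@d;return -R.T@np.array(m["t"]),d/np.linalg.norm(d)
def onz(m,p,z):
    c,d=ray(m,p);return c+d*(z-c[2])/d[2]
def tri(m1,p1,m2,p2):
    c1,d1=ray(m1,p1);c2,d2=ray(m2,p2)
    s=np.linalg.lstsq(np.c_[d1,-d2],c2-c1,rcond=None)[0]
    a,b=c1+s[0]*d1,c2+s[1]*d2;return (a+b)/2,np.linalg.norm(a-b)
E
python3 - <<'E'
from h import *
np.set_printoptions(precision=4,suppress=True)
T=robot.camera_model("top");S=robot.camera_model("scene")
def corners(f,mask,box=None):
    im=cv2.imread(f).astype(int);b,g,r=im[...,0],im[...,1],im[...,2]
    k=mask(b,g,r).astype(np.uint8)
    if box: z=np.zeros_like(k);x0,y0,x1,y1=box;z[y0:y1,x0:x1]=k[y0:y1,x0:x1];k=z
    c=max(cv2.findContours(k,cv2.RETR_EXTERNAL,cv2.CHAIN_APPROX_NONE)[0],key=cv2.contourArea)
    return c
red=lambda b,g,r:(r>100)&(g<60)&(b<60)
c=corners("pics/top0.png",red,(390,170,460,270));q=cv2.boxPoints(cv2.minAreaRect(c))
print("box",[onz(T,p,.038)[:2] for p in q],"c",np.mean([onz(T,p,.038)[:2] for p in q],0))
cs=corners("pics/scene0.png",red,(180,80,290,150));h=cv2.approxPolyDP(cv2.convexHull(cs),4,True)[:,0];print(h.tolist(),[onz(S,p,.038)[:2] for p in h])
w=lambda u,v:(185+u/5,183+v/5)
print("tray",[onz(T,w(*p),.013)[:2] for p in((28,42),(682,17),(692,258),(36,286))])
s=lambda u,v:(235+u/2.6,170+(v-312)/2.6)
for n,t,u in(("short conn",(621,203),(140,367)),("short head",(628,160),(117,370)),("short green",(634,122),(97,380)),
 ("bent conn",(482,205),(178,421)),("bent head",(484,150),(155,428)),("bent green",(487,124),(136,431))):
    x,e=tri(T,w(*t),S,s(*u));print(n,x,e,onz(T,w(*t),.023)[:2])
for n,t,u in(("barR",(341,211.5),(266,146)),("barL",(168,219),(368,286))):
    print(n,tri(T,t,S,u),onz(T,t,.141))
E
```

```text
box [array([ 0.4053, -0.2664]), array([ 0.6523, -0.29  ]), array([ 0.6415, -0.4224]), array([ 0.3944, -0.3977])] c [ 0.5234 -0.3441]
[[279, 115], [203, 137], [192, 111], [264, 91]] [array([ 0.4073, -0.2729]), array([ 0.6525, -0.2932]), array([ 0.6394, -0.4167]), array([ 0.398 , -0.3972])]
tray [array([0.6225, 0.3547]), array([ 0.6294, -0.0431]), array([ 0.4827, -0.0453]), array([0.4746, 0.3518])]
short conn [ 0.5163 -0.0024  0.0177] 0.0012629558662436244 [ 0.5168 -0.0024]
short head [ 0.5419 -0.0069  0.0223] 0.0016267287540061614 [ 0.5426 -0.0073]
short green [ 0.5646 -0.0114  0.0136] 0.00307658627873611 [ 0.5655 -0.0115]
bent conn [0.5166 0.0819 0.0198] 0.0019487529989800224 [0.5174 0.0814]
bent head [0.547  0.0816 0.0265] 0.00790447756060095 [0.5505 0.0795]
bent green [0.5646 0.0782 0.0279] 0.0031130316259000397 [0.5662 0.0773]
barR (array([ 0.5447, -0.0836,  0.1363]), np.float64(0.0043626378072654385)) [ 0.5464 -0.0841  0.141 ]
barL (array([0.5349, 0.4002, 0.1314]), np.float64(0.003682465037629575)) [0.536  0.3971 0.141 ]
```

```bash
cat >> h.py <<'E'
def go(p,rpy):
    s=robot.observe();R0=Ro.from_euler("xyz",s["tool_rot"]);R1=Ro.from_euler("xyz",rpy)
    print("shift",np.round(R0.inv().apply(np.array(p)-s["tool_pos"]),4),"turn",np.round((R0.inv()*R1).as_rotvec(),3),
      "| at",np.round(s["tool_pos"],4),np.round(s["tool_rot"],3),"F",np.round(s["contact_force"],1),"t",round(s["time"],2),"op",round(s["opening"],4),"q",np.round(s["qpos"],2))
E
python3 -c "
from h import *
go((.56,-.30,.30),(np.pi,.3,-.18))"
```

```text
shift [ 0.476  -0.1041 -0.094 ] turn [ 0.06  -0.296  0.409] | at [ 0.1206 -0.5106  0.2057] [-3.14  -0.     0.232] F [ 0.4  0.4 -0.2] t 0.1 op 0.0919 q [-1.48  0.34  1.52  0.    1.28 -0.15]
```

Call:
{"name": "arm_command", "arguments": {
  "moves": [
    [[0.03,0,-0.03],[0,0,0.05],0.05],
    [[0.07,-0.015,-0.06],[0,0,0.1],0.05],
    [[0.12,-0.03,-0.09],[0,0,0.2],0.05],
    [[0.17,-0.04,-0.094],[0,0,0.3],0.05],
    [[0.22,-0.05,-0.094],[0,0,0.4],0.05]
  ]
}}

```text
time: 0.6
tool_pos: [0.3126, -0.4168, 0.3014]
tool_rot: [3.139, -0.002, -0.173]
contact_force: [0.1, -0.9, -0.1]
opening: 0.0563
grip_force: 0.0
```

```bash
python3 -c "
from h import *
go((.60,-.25,.28),(np.pi,.5,-.18))"
```

```text
shift [ 0.2543 -0.2139  0.0214] turn [ 0.004 -0.502  0.006] | at [ 0.3126 -0.4168  0.3014] [ 3.139e+00 -2.000e-03 -1.730e-01] F [ 0.1 -0.9 -0.1] t 0.6 op 0.0563 q [-1.07  0.28  1.36 -0.    1.51  0.67]
```

Call:
{"name": "arm_command", "arguments": {
  "moves": [
    [[0.035,-0.03,0],[0,-0.1,0],0.05],
    [[0.07,-0.06,0.005],[0,-0.2,0],0.05],
    [[0.11,-0.09,0.01],[0,-0.3,0],0.05],
    [[0.145,-0.12,0.015],[0,-0.4,0],0.05],
    [[0.18,-0.15,0.02],[0,-0.5,0],0.05]
  ]
}}

```text
time: 1.1
tool_pos: [0.5151, -0.298, 0.2799]
tool_rot: [3.14, 0.503, -0.169]
contact_force: [1.4, -1.2, -0.0]
opening: 0.05
grip_force: 0.0
```

```bash
python3 -c "
from h import *
go((.62,-.03,.22),(np.pi,.61,-.18))"
```

```text
shift [ 0.08   -0.2818  0.0239] turn [ 0.007 -0.107  0.01 ] | at [ 0.5151 -0.298   0.2799] [ 3.14   0.503 -0.169] F [ 1.4 -1.2 -0. ] t 1.1 op 0.05 q [-0.55  0.8   0.64 -0.22  2.16  1.11]
```

Call:
{"name": "arm_command", "arguments": {
  "moves": [
    [[0.035,-0.03,0],[0,-0.1,0],0.05],
    [[0.07,-0.07,0.005],[0,-0.1,0],0.05],
    [[0.08,-0.12,0.01],[0,-0.1,0],0.05],
    [[0.08,-0.17,0.01],[0,-0.1,0],0.05],
    [[0.08,-0.22,0.01],[0,-0.1,0],0.05]
  ]
}}

```text
time: 1.6
tool_pos: [0.6142, -0.0976, 0.2305]
tool_rot: [-3.141, 0.604, -0.168]
contact_force: [0.5, -1.5, -0.6]
opening: 0.0501
grip_force: 0.0
```

```bash
python3 -c "
from h import *
go((.62,-.03,.22),(np.pi,.61,-.18))
cv2.imwrite('pics/w1.png',robot.read_camera('wrist')[:,:,::-1])"
```

```text
shift [ 0.0014 -0.0676  0.0118] turn [ 0.006 -0.006  0.01 ] | at [ 0.6142 -0.0976  0.2305] [-3.141  0.604 -0.168] F [ 0.5 -1.5 -0.6] t 1.6 op 0.0501 q [-0.25  1.01  0.4  -0.07  2.34  1.45]
```

View pics/w1.png

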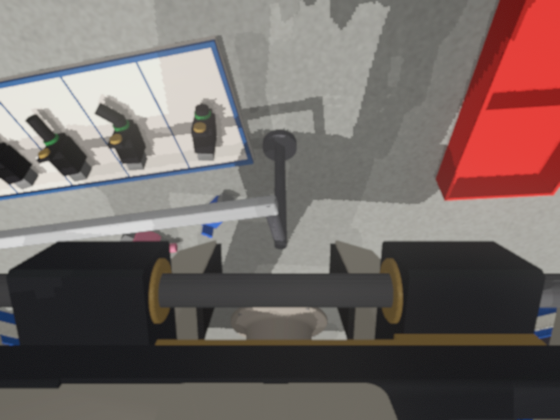

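The wrist view shows the short sensor at (205,128), the bent one at (123,135) with its nose turned left, two good ones further left, the bar across row 215, and the red box on the right. I move outward and sideways onto the approach line, then look again from there as the second view.

```bash
python3 -c "
from h import *
import pickle
pickle.dump(robot.camera_model('wrist'),open('m1.pkl','wb'))
go((.675,-.03,.215),(np.pi,.61,-.18))"
```

```text
shift [ 0.0504 -0.0677 -0.0143] turn [ 0.009 -0.007  0.019] | at [ 0.6153 -0.089   0.2315] [-3.137  0.603 -0.157] F [-0.   5.7  0.6] t 1.65 op 0.0499 q [-0.24  1.01  0.4  -0.06  2.34  1.46]
```

Call:
{"name": "arm_command", "arguments": {
  "moves": [
    [[0.03,0,-0.01],[0,0,0],0.05],
    [[0.05,-0.03,-0.014],[0,0,0.02],0.05],
    [[0.05,-0.06,-0.014],[0,0,0.02],0.05],
    [[0.05,-0.06,-0.014],[0,0,0.02],0.05],
    [[0.05,-0.06,-0.014],[0,0,0.02],0.05]
  ]
}}

```text
time: 2.15
tool_pos: [0.6578, -0.0468, 0.2108]
tool_rot: [3.129, 0.592, -0.191]
contact_force: [0.3, -0.2, 0.2]
opening: 0.05
grip_force: 0.0
```

```bash
python3 -c "
from h import *
import pickle
m=robot.camera_model('wrist');pickle.dump(m,open('m2.pkl','wb'))
im=robot.read_camera('wrist')[:,:,::-1]
cv2.imwrite('pics/w2.png',im)
print(m['fx'],-np.array(m['R']).T@m['t'])
go((.675,-.03,.215),(np.pi,.61,-.18))"
```

```text
364.1894546032928 [ 0.81121782 -0.07322519  0.32009262]
shift [ 0.0092 -0.0206 -0.0108] turn [ 0.006 -0.019 -0.011] | at [ 0.6578 -0.0477  0.2114] [ 3.129  0.591 -0.193] F [-0.4 -0.2  1.1] t 2.2 op 0.0496 q [-0.18  1.19  0.04 -0.01  2.5   1.57]
```

View pics/w2.png

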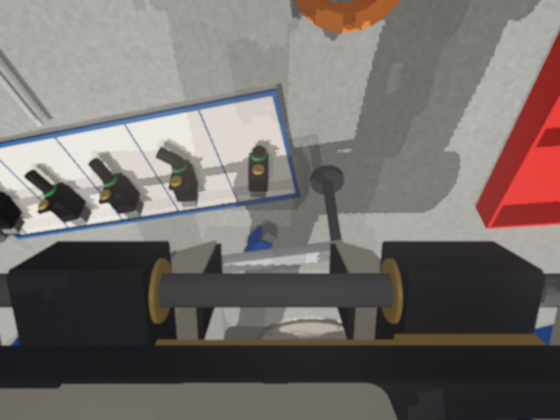

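The second wrist view shows the short sensor at (259,170), the bent one at (180,178), and good ones at (116,190), (58,200) and (5,215). The arm is at its reach limit here, so I go lower along the line and measure the sensors from two places.

```bash
python3 -c "
from h import *
go((.635,-.012,.155),(np.pi,.61,-.16))"
```

```text
shift [ 0.0072 -0.0315  0.0627] turn [-0.005 -0.019 -0.027] | at [ 0.6578 -0.0477  0.2114] [ 3.129  0.591 -0.193] F [-0.4 -0.2  1.1] t 2.2 op 0.0496 q [-0.18  1.19  0.04 -0.01  2.5   1.57]
```

Call:
{"name": "arm_command", "arguments": {
  "moves": [
    [[0.007,-0.015,0.02],[0,-0.02,-0.025],0.05],
    [[0.007,-0.03,0.04],[-0.005,-0.02,-0.025],0.05],
    [[0.007,-0.031,0.063],[-0.005,-0.02,-0.025],0.05],
    [[0.007,-0.031,0.063],[-0.005,-0.02,-0.025],0.05],
    [[0.007,-0.031,0.063],[-0.005,-0.02,-0.025],0.05]
  ]
}}

```text
time: 2.7
tool_pos: [0.6351, -0.0133, 0.1564]
tool_rot: [3.141, 0.609, -0.164]
contact_force: [0.3, -1.0, 0.8]
opening: 0.0499
grip_force: 0.0
```

Run:
```python
from h import *
import pickle
m=robot.camera_model('wrist');pickle.dump(m,open('m3.pkl','wb'))
im=np.ascontiguousarray(robot.read_camera('wrist')[:,:,::-1]);cv2.imwrite('pics/w3.png',im)
go((.635,-.012,.155),(np.pi,.61,-.16))
for n in(2,3):
    im=cv2.imread(f'pics/w{n}.png')
    h=cv2.cvtColor(im,cv2.COLOR_BGR2HSV)
    for nm,lo,hi in(("orange",(10,90,70),(28,255,255)),("green",(50,80,40),(90,255,255))):
        k=cv2.inRange(h[:245],lo,hi);N,_,st,c=cv2.connectedComponentsWithStats(k)
        print(n,nm,[(np.round(c[i],1).tolist(),int(st[i][4])) for i in range(1,N) if st[i][4]>12])
a=cv2.imread('pics/w3.png')[80:250,60:340];cv2.imwrite('pics/w3c.png',cv2.resize(a,None,fx=2.8,fy=2.8,interpolation=cv2.INTER_CUBIC))
```

```text
shift [ 0.0001 -0.0013  0.0022] turn [-0.002 -0.003 -0.003] | at [ 0.6359 -0.0134  0.1568] [ 3.141  0.607 -0.164] F [0.2 0.2 0.3] t 2.75 op 0.0497 q [-0.15  1.07  0.47  0.01  2.21  1.59]
2 orange [([345.3, 13.2], 2421), ([257.6, 169.5], 106), ([175.6, 181.0], 94), ([105.1, 194.7], 84), ([43.5, 204.8], 72)]
2 green [([256.3, 158.5], 37), ([177.0, 170.7], 23), ([110.3, 183.0], 49), ([50.6, 191.6], 72)]
3 orange [([415.3, 9.4], 1815), ([288.0, 185.2], 151), ([189.7, 195.9], 140), ([105.8, 209.4], 129), ([33.2, 219.0], 105)]
3 green [([284.5, 171.4], 45), ([191.6, 183.1], 37), ([112.4, 194.6], 73), ([42.4, 202.7], 106)]
```

View pics/w3c.png

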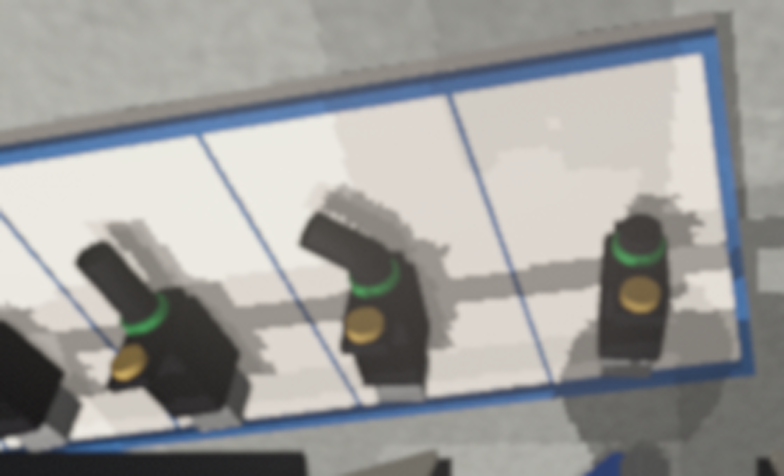

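The close crop confirms the short stub at crop (638,270) and the bent nose at (345,250). The gold discs sit on the ears and the green rings mark the nose bases. I triangulate those.

Run:
```python
from h import *
import pickle
np.set_printoptions(precision=4,suppress=True)
m2,m3=[pickle.load(open(f'm{i}.pkl','rb')) for i in(2,3)]
T=robot.camera_model("top");w=lambda u,v:(185+u/5,183+v/5); c=lambda u,v:(60+u/2.8,80+v/2.8)
for n,a,b in(("short or",(257.6,169.5),(288,185.2)),("short gr",(256.3,158.5),(284.5,171.4)),("bent or",(175.6,181),(189.7,195.9)),("bent gr",(177,170.7),(191.6,183.1))):
    print(n,*tri(m2,a,m3,b), "top-rayed z=.045:",onz(m3,b,.045),"z.023",onz(m3,b,.023))
print("short gr w3/top",*tri(m3,(284.5,171.4),T,w(634,118)));print("bent gr w3/top",*tri(m3,(191.6,183.1),T,w(486,122)))
print("tray corner NE blue outer",onz(m3,c(718,30),.013),"SE",onz(m3,c(753,374),.013))
print("short head L edge rear/front, R", [onz(m3,c(*p),.038)[:2] for p in((600,357),(608,240),(660,362),(668,245))])
print("bent conn rear bottom L,R",[onz(m3,c(*p),.02)[:2] for p in((375,400),(425,402))])
print("bent head R edge",[onz(m3,c(*p),.038)[:2] for p in((428,345),(410,253))])
```

```text
short or [ 0.5645 -0.0121  0.0437] 0.00013688611554918824 top-rayed z=.045: [ 0.5659 -0.0123  0.045 ] z.023 [ 0.5432 -0.0097  0.023 ]
short gr [ 0.5592 -0.0088  0.0202] 0.0003858705959561238 top-rayed z=.045: [ 0.5826 -0.0117  0.045 ] z.023 [ 0.5616 -0.009   0.023 ]
bent or [0.5634 0.0774 0.0418] 6.415991880463888e-05 top-rayed z=.045: [0.5667 0.0757 0.045 ] z.023 [0.544  0.0872 0.023 ]
bent gr [0.5662 0.0768 0.0287] 0.00036217738964601894 top-rayed z=.045: [0.582  0.0686 0.045 ] z.023 [0.5609 0.0794 0.023 ]
short gr w3/top [ 0.5677 -0.0105  0.0295] 0.0012863351701434807
bent gr w3/top [0.5668 0.0773 0.0288] 0.001565836305192658
tray corner NE blue outer [ 0.6328 -0.0443  0.013 ] SE [ 0.4821 -0.0461  0.013 ]
short head L edge rear/front, R [array([0.5306, 0.0055]), array([ 0.5835, -0.0057]), array([ 0.5246, -0.0143]), array([ 0.5785, -0.0232])]
bent conn rear bottom L,R [array([0.4988, 0.0989]), array([0.4944, 0.0803])]
bent head R edge [array([0.5461, 0.0614]), array([0.588 , 0.0544])]
```

```bash
python3 -c "
from h import *
go((.6055,-.020,.116),(np.pi,.61,-.19))"
```

```text
shift [-0.0005  0.0114  0.0501] turn [ 0.016 -0.003  0.021] | at [ 0.6359 -0.0134  0.1568] [ 3.141  0.607 -0.164] F [0.2 0.2 0.3] t 2.75 op 0.0497 q [-0.15  1.07  0.47  0.01  2.21  1.59]
```

Call:
{"name": "arm_command", "arguments": {
  "moves": [
    [[0,0.006,0.02],[0.016,-0.003,0.021],0.05],
    [[0,0.0115,0.05],[0.016,-0.003,0.021],0.05],
    [[0,0.0115,0.05],[0.016,-0.003,0.021],0.05],
    [[0,0.0115,0.05],[0.016,-0.003,0.021],0.05],
    [[0,0.0115,0.05],[0.016,-0.003,0.021],0.05]
  ]
}}

```text
time: 3.25
tool_pos: [0.607, -0.0192, 0.1157]
tool_rot: [-3.141, 0.608, -0.188]
contact_force: [0.7, 0.1, -0.0]
opening: 0.0501
grip_force: 0.0
```

```bash
python3 -c "
from h import *
go((.538,-.007,.0175),(np.pi,.61,-.19))"
```

```text
shift [-0.0014  0.001   0.1206] turn [ 0.    -0.002  0.002] | at [ 0.607  -0.0192  0.1157] [-3.141  0.608 -0.188] F [ 0.7  0.1 -0. ] t 3.25 op 0.0501 q [-0.17  1.    0.72  0.02  2.03  1.6 ]
```

Ample time, so I descend gently in two calls.

Call:
{"name": "arm_command", "arguments": {
  "moves": [
    [[0,0.001,0.02],[0,0,0],0.05],
    [[-0.001,0.001,0.04],[0,0,0],0.05],
    [[-0.001,0.001,0.06],[0,0,0],0.05],
    [[-0.001,0.001,0.08],[0,0,0],0.05],
    [[-0.001,0.001,0.08],[0,0,0],0.05]
  ]
}}

```text
time: 3.75
tool_pos: [0.5583, -0.0105, 0.0485]
tool_rot: [-3.141, 0.615, -0.187]
contact_force: [0.8, 0.2, 0.2]
opening: 0.0498
grip_force: 0.0
```

```bash
python3 -c "
from h import *
go((.538,-.007,.0175),(np.pi,.61,-.19))
a=robot.read_camera('wrist')[:,:,::-1];b=robot.read_camera('scene')[140:260,220:380,::-1]
b=cv2.resize(b,(560,420),interpolation=cv2.INTER_CUBIC)
cv2.imwrite('pics/w4.png',cv2.resize(np.hstack([a,b]),(800,300)))"
```

```text
shift [0.0011 0.0004 0.0372] turn [0.001 0.005 0.002] | at [ 0.5583 -0.0105  0.0485] [-3.141  0.615 -0.187] F [0.8 0.2 0.2] t 3.75 op 0.0498 q [-0.16  0.96  1.    0.01  1.79  1.59]
```

View pics/w4.png

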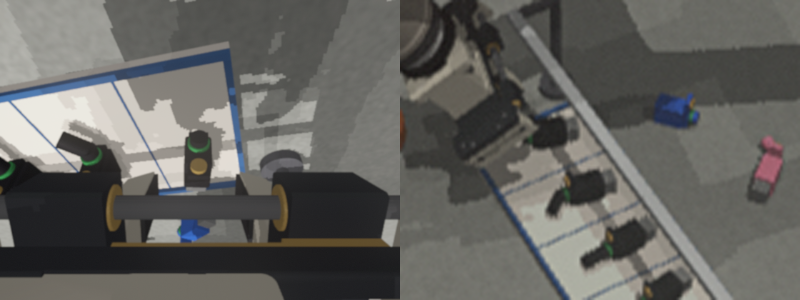

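The left half shows the short sensor at column 198, midway between the fingers (150 and 247). The right half shows the gripper clear of the lamp bar. I go in and close.

Call:
{"name": "arm_command", "arguments": {
  "moves": [
    [[0.001,0,0.015],[0,0.005,0],0.05],
    [[0.001,0,0.028],[0,0.005,0],0.05],
    [[0.001,0,0.037],[0,0.005,0],0.05],
    [[0.001,0,0.037],[0,0.005,0],0.05],
    [[0.001,0,0.037],[0,0.005,0],0.04]
  ]
}}

```text
time: 4.35
tool_pos: [0.5389, -0.0071, 0.0188]
tool_rot: [-3.141, 0.608, -0.188]
contact_force: [0.1, 0.2, 0.2]
opening: 0.0455
grip_force: 0.0
```

Call:
{"name": "arm_command", "arguments": {
  "moves": [
    [[0,0,0],[0,0,0],0.03],
    [[0,0,0],[0,0,0],0.01],
    [[0,0,0],[0,0,0],0.01],
    [[0,0,0],[0,0,0],0.01],
    [[0,0,0],[0,0,0],0.01]
  ],
  "squeeze": 20
}}

```text
time: 4.85
tool_pos: [0.5381, -0.007, 0.0183]
tool_rot: [-3.141, 0.609, -0.188]
contact_force: [0.9, -0.5, 1.7]
opening: 0.0212
grip_force: 20.0
```

Call:
{"name": "arm_command", "arguments": {
  "moves": [
    [[0,0,-0.02],[0,0,0],0.01],
    [[0,0,-0.05],[0,0,0],0.01],
    [[0,0,-0.09],[0,0,0],0.01],
    [[0,0,-0.13],[0,0,0],0.01],
    [[0,0,-0.16],[0,0,0],0.01]
  ]
}}

```text
time: 5.35
tool_pos: [0.6288, -0.0244, 0.1514]
tool_rot: [-3.141, 0.608, -0.188]
contact_force: [0.6, 0.0, -0.9]
opening: 0.0215
grip_force: 20.0
```

```bash
python3 -c "
from h import *
go((.61,-.22,.21),(np.pi,.61,-.15))"
```

```text
shift [-0.0186  0.1956 -0.0586] turn [-0.022 -0.002 -0.031] | at [ 0.6288 -0.0244  0.1514] [-3.141  0.608 -0.188] F [ 0.6  0.  -0.9] t 5.35 op 0.0215 q [-0.17  1.04  0.53  0.02  2.17  1.6 ]
```

Call:
{"name": "arm_command", "arguments": {
  "moves": [
    [[0,0.03,-0.02],[0,0,0],0.01],
    [[0,0.07,-0.04],[0,0,0],0.01],
    [[0,0.11,-0.05],[0,0,0],0.01],
    [[-0.005,0.155,-0.055],[-0.02,0,-0.03],0.01],
    [[-0.01,0.2,-0.06],[-0.02,0,-0.03],0.01]
  ]
}}

```text
time: 5.85
tool_pos: [0.6157, -0.2265, 0.204]
tool_rot: [-3.139, 0.61, -0.149]
contact_force: [0.5, -0.5, -0.8]
opening: 0.0215
grip_force: 20.0
```

```bash
python3 -c "
from h import *
go((.47,-.34,.16),(np.pi,.61,-.15))"
```

```text
shift [-0.0791  0.1341  0.1087] turn [-0.002  0.     0.001] | at [ 0.6157 -0.2265  0.204 ] [-3.139  0.61  -0.149] F [ 0.5 -0.5 -0.8] t 5.85 op 0.0215 q [-0.4   1.17  0.12 -0.22  2.44  1.2 ]
```

Call:
{"name": "arm_command", "arguments": {
  "moves": [
    [[-0.02,0.035,0.02],[0,0,0],0.01],
    [[-0.04,0.07,0.05],[0,0,0],0.01],
    [[-0.06,0.11,0.08],[0,0,0],0.01],
    [[-0.08,0.134,0.108],[0,0,0],0.01],
    [[-0.08,0.134,0.108],[0,0,0],0.01]
  ]
}}

```text
time: 6.35
tool_pos: [0.4636, -0.3403, 0.1595]
tool_rot: [-3.137, 0.618, -0.155]
contact_force: [-1.0, -0.2, -0.3]
opening: 0.0214
grip_force: 20.0
```

```bash
python3 -c "
from h import *
go((.458,-.338,.06),(np.pi,.61,-.1));go((.458,-.338,.022),(np.pi,.61,-.1))"
```

```text
shift [ 0.0528 -0.001   0.0845] turn [-0.037  0.008 -0.045] | at [ 0.4636 -0.3403  0.1595] [-3.137  0.618 -0.155] F [-1.  -0.2 -0.3] t 6.35 op 0.0214 q [-0.62  0.87  0.88 -0.28  1.94  1.08]
shift [ 0.0748 -0.0009  0.1155] turn [-0.037  0.008 -0.045] | at [ 0.4636 -0.3403  0.1595] [-3.137  0.618 -0.155] F [-1.  -0.2 -0.3] t 6.35 op 0.0214 q [-0.62  0.87  0.88 -0.28  1.94  1.08]
```

Call:
{"name": "arm_command", "arguments": {
  "moves": [
    [[0.015,0,0.024],[-0.01,0,-0.01],0.01],
    [[0.03,0,0.048],[-0.02,0,-0.03],0.01],
    [[0.045,0,0.072],[-0.037,0.008,-0.045],0.01],
    [[0.053,0,0.085],[-0.037,0.008,-0.045],0.01],
    [[0.053,0,0.085],[-0.037,0.008,-0.045],0.01]
  ]
}}

```text
time: 6.85
tool_pos: [0.464, -0.3367, 0.0592]
tool_rot: [3.14, 0.606, -0.095]
contact_force: [0.5, -0.4, -0.2]
opening: 0.0217
grip_force: 20.0
```

```bash
python3 -c "
from h import *
go((.458,-.338,.021),(np.pi,.61,-.1))
cv2.imwrite('pics/w5.png',robot.read_camera('wrist')[:,:,::-1])"
```

```text
shift [0.0169 0.0018 0.0347] turn [ 0.004 -0.004  0.004] | at [ 0.464  -0.3367  0.0592] [ 3.14   0.606 -0.095] F [ 0.5 -0.4 -0.2] t 6.85 op 0.0217 q [-0.6   0.94  1.02 -0.28  1.72  1.1 ]
```

View pics/w5.png

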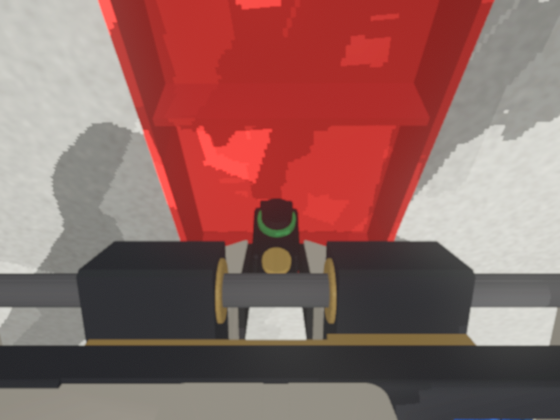

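The short sensor at (276,240) is held centrally over the near pocket, with the divider at row 105. I lower and release.

Call:
{"name": "arm_command", "arguments": {
  "moves": [
    [[0.008,0.001,0.017],[0,0,0],0.01],
    [[0.017,0.002,0.034],[0,0,0],0.01],
    [[0.017,0.002,0.036],[0,0,0],0.01],
    [[0.017,0.002,0.036],[0,0,0],0.01],
    [[0.017,0.002,0.036],[0,0,0],0.03]
  ]
}}

```text
time: 7.4
tool_pos: [0.459, -0.3398, 0.0235]
tool_rot: [3.136, 0.6, -0.098]
contact_force: [-0.0, -0.3, 0.8]
opening: 0.0257
grip_force: 0.0
```

Call:
{"name": "arm_command", "arguments": {
  "moves": [
    [[0,0,0],[0,0,0],0.05],
    [[0,0,0],[0,0,0],0.05],
    [[0,0,0],[0,0,0],0.05],
    [[0,0,-0.02],[0,0,0],0.05],
    [[0,0,-0.05],[0,0,0],0.05]
  ]
}}

```text
time: 7.9
tool_pos: [0.4853, -0.3413, 0.0625]
tool_rot: [3.14, 0.605, -0.096]
contact_force: [1.2, 0.3, 0.1]
opening: 0.0499
grip_force: 0.0
```

```bash
python3 -c "
from h import *
go((.61,-.24,.21),(np.pi,.61,-.1))"
```

```text
shift [ 0.0102 -0.1124 -0.1866] turn [ 0.004 -0.005  0.003] | at [ 0.4853 -0.3413  0.0625] [ 3.14   0.605 -0.096] F [1.2 0.3 0.1] t 7.9 op 0.0499 q [-0.59  0.97  0.93 -0.28  1.78  1.1 ]
```

Call:
{"name": "arm_command", "arguments": {
  "moves": [
    [[0,0,-0.045],[0,0,0],0.05],
    [[0,0,-0.09],[0,0,0],0.05],
    [[0.005,-0.03,-0.13],[0,0,0],0.05],
    [[0.01,-0.06,-0.165],[0,0,0],0.05],
    [[0.01,-0.1,-0.187],[0,0,0],0.05]
  ]
}}

```text
time: 8.4
tool_pos: [0.61, -0.2522, 0.2126]
tool_rot: [3.136, 0.599, -0.099]
contact_force: [0.4, -0.6, -0.3]
opening: 0.0498
grip_force: 0.0
```

```bash
python3 -c "
from h import *
go((.645,-.06,.19),(np.pi,.61,-.1));go((.632,.07,.152),(np.pi,.61,-.1))"
```

```text
shift [ 0.0259 -0.1947  0.0087] turn [ 0.006 -0.011  0.001] | at [ 0.61   -0.2522  0.2126] [ 3.136  0.599 -0.099] F [ 0.4 -0.6 -0.3] t 8.4 op 0.0498 q [-0.42  1.16  0.11 -0.28  2.43  1.09]
shift [ 0.026  -0.3231  0.054 ] turn [ 0.006 -0.011  0.001] | at [ 0.61   -0.2522  0.2126] [ 3.136  0.599 -0.099] F [ 0.4 -0.6 -0.3] t 8.4 op 0.0498 q [-0.42  1.16  0.11 -0.28  2.43  1.09]
```

Call:
{"name": "arm_command", "arguments": {
  "moves": [
    [[0.02,-0.02,0.01],[0,-0.01,0],0.05],
    [[0.026,-0.06,0.012],[0,-0.01,0],0.05],
    [[0.026,-0.105,0.015],[0,-0.01,0],0.05],
    [[0.026,-0.15,0.02],[0,-0.01,0],0.05],
    [[0.026,-0.195,0.03],[0,-0.01,0],0.05]
  ]
}}

```text
time: 8.9
tool_pos: [0.6321, -0.057, 0.1713]
tool_rot: [3.137, 0.611, -0.097]
contact_force: [0.3, 0.0, 0.4]
opening: 0.0499
grip_force: 0.0
```

```bash
python3 -c "
from h import *
go((.632,.07,.152),(np.pi,.61,-.1))"
```

```text
shift [ 0.0009 -0.1265  0.0224] turn [0.006 0.001 0.003] | at [ 0.6321 -0.057   0.1713] [ 3.137  0.611 -0.097] F [0.3 0.  0.4] t 8.9 op 0.0499 q [-0.18  1.07  0.43 -0.07  2.25  1.46]
```

Call:
{"name": "arm_command", "arguments": {
  "moves": [
    [[0,-0.04,0.005],[0,0,0],0.05],
    [[0.001,-0.085,0.01],[0,0,0],0.05],
    [[0.001,-0.126,0.022],[0.005,0,0],0.05],
    [[0.001,-0.126,0.022],[0.005,0,0],0.05],
    [[0.001,-0.126,0.022],[0.005,0,0],0.05]
  ]
}}

```text
time: 9.4
tool_pos: [0.6319, 0.0687, 0.1519]
tool_rot: [-3.141, 0.612, -0.095]
contact_force: [0.1, -0.6, 0.2]
opening: 0.0497
grip_force: 0.0
```

Run:
```python
from h import *
np.set_printoptions(precision=4,suppress=True)
m=robot.camera_model('wrist')
im=np.ascontiguousarray(robot.read_camera('wrist')[:,:,::-1]);cv2.imwrite('pics/w6.png',im)
h=cv2.cvtColor(im,cv2.COLOR_BGR2HSV)
for nm,lo,hi,z in(("orange",(10,90,70),(28,255,255),.044),("green",(50,80,40),(90,255,255),.029)):
    k=cv2.inRange(h[:245],lo,hi);N,_,st,c=cv2.connectedComponentsWithStats(k)
    for i in range(1,N):
        if 12<st[i][4]<400: print(nm,c[i],st[i][4],onz(m,c[i],z))
cv2.imwrite('pics/w6c.png',cv2.resize(im[100:250,180:400],None,fx=3.5,fy=3.5,interpolation=cv2.INTER_CUBIC))
go((.538,.0794,.0175),(np.pi,.61,-.1))
```

```text
orange [274.1975 186.216 ] 162 [0.5658 0.0767 0.044 ]
orange [180.1818 196.3636] 143 [0.5608 0.16   0.044 ]
orange [ 98.4141 202.7109] 128 [0.5594 0.2353 0.044 ]
orange [ 14.5031 207.323 ] 161 [0.5605 0.3142 0.044 ]
green [272.8594 172.5156] 64 [0.5675 0.0777 0.029 ]
green [184.2344 182.3281] 64 [0.5628 0.1583 0.029 ]
green [105.4125 187.425 ] 80 [0.5631 0.2318 0.029 ]
green [ 26.4964 191.5766] 137 [0.5646 0.3069 0.029 ]
shift [-0.0004 -0.0029  0.1647] turn [0.002 0.002 0.003] | at [0.6322 0.0674 0.1522] [-3.141  0.612 -0.097] F [-0.8 -0.7 -0.1] t 9.45 op 0.0501 q [-0.03  1.07  0.48  0.04  2.2   1.65]
```

View pics/w6c.png

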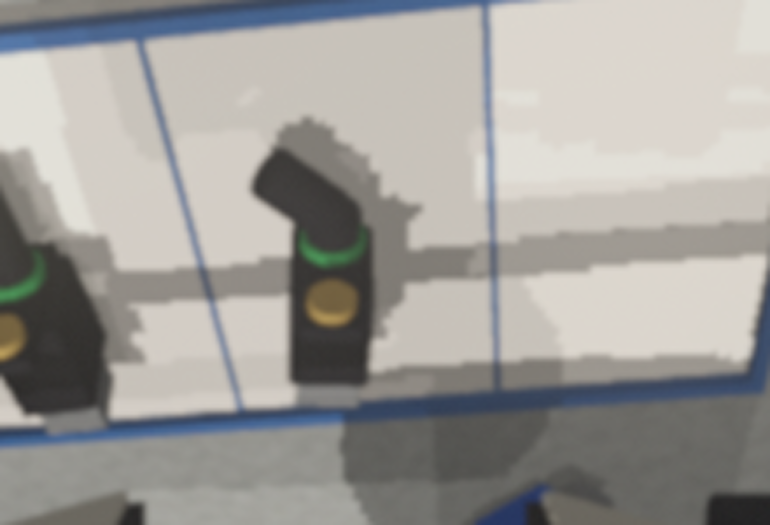

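The bent sensor sits at crop (331,300), its head aligned with the tool axis, with clear space on both sides of it. I descend.

Call:
{"name": "arm_command", "arguments": {
  "moves": [
    [[0,-0.003,0.03],[0,0,0],0.05],
    [[0,-0.003,0.06],[0,0,0],0.05],
    [[0,-0.003,0.09],[0,0,0],0.05],
    [[0,-0.003,0.115],[0,0,0],0.05],
    [[0,-0.003,0.125],[0,0,0],0.05]
  ]
}}

```text
time: 9.95
tool_pos: [0.5594, 0.0759, 0.0484]
tool_rot: [-3.142, 0.615, -0.099]
contact_force: [-0.1, 0.3, -0.4]
opening: 0.0499
grip_force: 0.0
```

```bash
python3 -c "
from h import *
go((.539,.0793,.018),(np.pi,.61,-.1))"
```

```text
shift [ 0.0007 -0.0014  0.0367] turn [0.    0.005 0.001] | at [0.5594 0.0759 0.0484] [-3.142  0.615 -0.099] F [-0.1  0.3 -0.4] t 9.95 op 0.0499 q [-0.03  0.97  0.98  0.04  1.8   1.64]
```

Call:
{"name": "arm_command", "arguments": {
  "moves": [
    [[0.001,-0.001,0.015],[0,0.005,0],0.05],
    [[0.001,-0.001,0.028],[0,0.005,0],0.05],
    [[0.001,-0.001,0.036],[0,0.005,0],0.05],
    [[0.001,-0.001,0.036],[0,0.005,0],0.05],
    [[0.001,-0.001,0.036],[0,0.005,0],0.04]
  ]
}}

```text
time: 10.45
tool_pos: [0.542, 0.0799, 0.0201]
tool_rot: [-3.141, 0.606, -0.098]
contact_force: [-0.9, -0.0, -0.0]
opening: 0.0456
grip_force: 0.0
```

Call:
{"name": "arm_command", "arguments": {
  "moves": [
    [[0,0,0],[0,0,0],0.03],
    [[0,0,0],[0,0,0],0.01],
    [[0,0,0],[0,0,0],0.01],
    [[0,0,0],[0,0,0],0.01],
    [[0,0,0],[0,0,0],0.01]
  ],
  "squeeze": 20
}}

```text
time: 10.95
tool_pos: [0.5416, 0.0805, 0.0199]
tool_rot: [-3.141, 0.606, -0.097]
contact_force: [1.5, -0.5, 2.2]
opening: 0.0206
grip_force: 20.0
```

Call:
{"name": "arm_command", "arguments": {
  "moves": [
    [[0,0,-0.02],[0,0,0],0.01],
    [[0,0,-0.05],[0,0,0],0.01],
    [[0,0,-0.09],[0,0,0],0.01],
    [[0,0,-0.13],[0,0,0],0.01],
    [[0,0,-0.16],[0,0,0],0.01]
  ]
}}

```text
time: 11.45
tool_pos: [0.6331, 0.0716, 0.1534]
tool_rot: [-3.14, 0.604, -0.096]
contact_force: [0.5, -0.0, 0.2]
opening: 0.0203
grip_force: 20.0
```

```bash
python3 -c "
from h import *
go((.61,-.24,.21),(np.pi,.61,-.1))"
```

```text
shift [-0.0265  0.3123 -0.0509] turn [ 0.001 -0.006  0.003] | at [0.6331 0.0716 0.1534] [-3.14   0.604 -0.096] F [ 0.5 -0.   0.2] t 11.45 op 0.0203 q [-0.03  1.06  0.49  0.05  2.2   1.66]
```

Call:
{"name": "arm_command", "arguments": {
  "moves": [
    [[0.005,0.03,-0.02],[0,0,0],0.01],
    [[0.01,0.07,-0.04],[0,0,0],0.01],
    [[0.01,0.115,-0.05],[0,0,0],0.01],
    [[0.01,0.16,-0.05],[0,0,0],0.01],
    [[0.01,0.205,-0.05],[0,0,0],0.01]
  ]
}}

```text
time: 11.95
tool_pos: [0.6487, -0.1375, 0.1861]
tool_rot: [-3.141, 0.607, -0.096]
contact_force: [0.6, 0.3, -0.9]
opening: 0.0206
grip_force: 20.0
```

```bash
python3 -c "
from h import *
go((.58,-.34,.19),(np.pi,.61,-.2))"
```

```text
shift [-0.0424  0.2082  0.0245] turn [ 0.058 -0.003  0.085] | at [ 0.6487 -0.1375  0.1861] [-3.141  0.607 -0.096] F [ 0.6  0.3 -0.9] t 11.95 op 0.0206 q [-0.27  1.22  0.05 -0.16  2.46  1.3 ]
```

Call:
{"name": "arm_command", "arguments": {
  "moves": [
    [[-0.01,0.04,0],[0,0,0],0.01],
    [[-0.02,0.085,0],[0.01,0.05,0.01],0.01],
    [[-0.03,0.13,0.005],[0.02,0.08,0.03],0.01],
    [[-0.04,0.17,0.015],[0.03,0.1,0.05],0.01],
    [[-0.045,0.205,0.025],[0.04,0.1,0.05],0.01]
  ]
}}

```text
time: 12.45
tool_pos: [0.5765, -0.3372, 0.1931]
tool_rot: [-3.133, 0.505, -0.159]
contact_force: [-0.3, 0.2, -0.0]
opening: 0.0207
grip_force: 20.0
```

```bash
python3 -c "
from h import *
go((.58,-.349,.10),(np.pi,.5,-.15));go((.58,-.349,.06),(np.pi,.55,-.12))"
```

```text
shift [0.0496 0.0118 0.0788] turn [-0.012  0.005 -0.008] | at [ 0.5765 -0.3372  0.1931] [-3.133  0.505 -0.159] F [-0.3  0.2 -0. ] t 12.45 op 0.0207 q [-0.55  1.04  0.37 -0.22  2.19  1.09]
shift [0.069  0.0121 0.1138] turn [-0.028 -0.046 -0.033] | at [ 0.5765 -0.3372  0.1931] [-3.133  0.505 -0.159] F [-0.3  0.2 -0. ] t 12.45 op 0.0207 q [-0.55  1.04  0.37 -0.22  2.19  1.09]
```

Call:
{"name": "arm_command", "arguments": {
  "moves": [
    [[0.015,0.004,0.025],[0,0,0],0.01],
    [[0.03,0.008,0.05],[-0.01,-0.01,-0.01],0.01],
    [[0.05,0.012,0.08],[-0.02,-0.03,-0.02],0.01],
    [[0.069,0.012,0.114],[-0.028,-0.046,-0.033],0.01],
    [[0.069,0.012,0.114],[-0.028,-0.046,-0.033],0.01]
  ]
}}

```text
time: 12.95
tool_pos: [0.5786, -0.3443, 0.0509]
tool_rot: [-3.133, 0.565, -0.113]
contact_force: [-0.5, 0.3, -1.6]
opening: 0.0204
grip_force: 20.0
```

```bash
python3 -c "
from h import *
go((.579,-.349,.023),(np.pi,.6,-.1))
a=robot.read_camera('wrist')[:,:,::-1];b=cv2.resize(robot.read_camera('scene')[60:180,170:330,::-1],(560,420),interpolation=cv2.INTER_CUBIC)
cv2.imwrite('pics/w7.png',cv2.resize(np.hstack([a,b]),(800,300)))"
```

```text
shift [0.0157 0.0048 0.0231] turn [-0.015 -0.036 -0.011] | at [ 0.5786 -0.3443  0.0509] [-3.133  0.565 -0.113] F [-0.5  0.3 -1.6] t 12.95 op 0.0204 q [-0.54  1.17  0.5  -0.24  1.99  1.1 ]
```

View pics/w7.png

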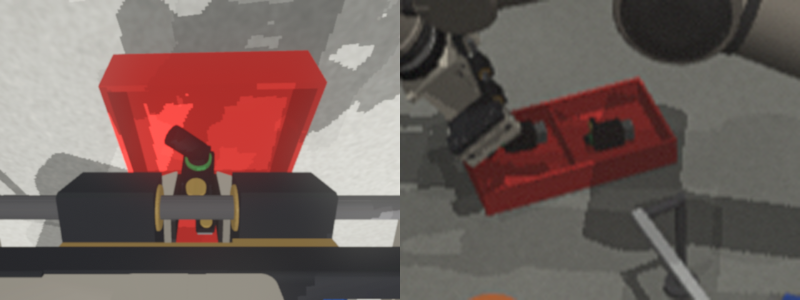

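The bent sensor is held over the far pocket (left half, 195,185). The short one lies in the near pocket (right half, 608,132). I lower, release and retreat.

Call:
{"name": "arm_command", "arguments": {
  "moves": [
    [[0.008,0.003,0.012],[0,-0.02,0],0.01],
    [[0.015,0.005,0.022],[-0.015,-0.036,-0.01],0.01],
    [[0.015,0.005,0.023],[-0.015,-0.036,-0.01],0.01],
    [[0.015,0.005,0.023],[-0.015,-0.036,-0.01],0.01],
    [[0.015,0.005,0.023],[-0.015,-0.036,-0.01],0.03]
  ]
}}

```text
time: 13.55
tool_pos: [0.5816, -0.3518, 0.0319]
tool_rot: [3.133, 0.587, -0.106]
contact_force: [-0.5, 0.7, 0.2]
opening: 0.0248
grip_force: 0.0
```

Call:
{"name": "arm_command", "arguments": {
  "moves": [
    [[0,0,0],[0,0,0],0.05],
    [[0,0,0],[0,0,0],0.05],
    [[0,0,0],[0,0,0],0.05],
    [[0,0,-0.02],[0,0,0],0.05],
    [[0,0,-0.05],[0,0,0],0.05]
  ]
}}

```text
time: 14.05
tool_pos: [0.6056, -0.3544, 0.0679]
tool_rot: [3.135, 0.593, -0.105]
contact_force: [1.1, -1.8, 0.6]
opening: 0.0496
grip_force: 0.0
```

Call:
{"name": "arm_command", "arguments": {
  "moves": [
    [[0,0,-0.03],[0,0,0],0.05],
    [[0,0,-0.06],[0,0,0],0.05],
    [[-0.03,0,-0.09],[0,0,0],0.05],
    [[-0.07,0,-0.1],[0,0,0],0.05],
    [[-0.12,0,-0.1],[0,0,0],0.05]
  ]
}}

```text
time: 14.55
tool_pos: [0.5644, -0.3496, 0.2183]
tool_rot: [3.13, 0.584, -0.106]
contact_force: [2.2, -1.2, -0.1]
opening: 0.0499
grip_force: 0.0
```

Call:
{"name": "arm_command", "arguments": {
  "moves": [
    [[-0.03,0,0],[0,0,0],0.05],
    [[-0.06,0,0],[0,0,0],0.05],
    [[-0.06,0,0],[0,0,0],0.05],
    [[-0.06,0,0],[0,0,0],0.05],
    [[-0.06,0,0],[0,0,0],0.05]
  ]
}}

```text
time: 15.05
tool_pos: [0.5142, -0.3442, 0.2505]
tool_rot: [3.132, 0.588, -0.105]
contact_force: [0.9, -0.2, 0.1]
opening: 0.0502
grip_force: 0.0
```

Run:
```python
from h import *
np.set_printoptions(precision=4,suppress=True)
a=robot.read_camera('scene')[60:330,150:400,::-1];b=robot.read_camera('top')[:,:,::-1]
c=np.zeros((600,800,3),np.uint8);c[:432,:400]=cv2.resize(a,(400,432),interpolation=cv2.INTER_CUBIC);c[:432,400:]=cv2.resize(b[100:300,170:455],(400,432))[:, :400]
cv2.imwrite('pics/end.png',c)
go((.5,-.3,.3),(np.pi,.6,-.1))
T=robot.camera_model('top')
k=(b.max(2)<60).astype(np.uint8)
z=np.zeros_like(k);z[175:265,398:448]=1
N,_,st,ce=cv2.connectedComponentsWithStats(k*z)
bc=np.array([.5234,-.3441]);u=np.array([.9955,-.095])
for i in range(1,N):
    if st[i][4]>15:
        p=onz(T,ce[i],.02)[:2]-bc;print(ce[i],st[i][4],"box x",p@u,"y",p@[.095,.9955])
```

```text
shift [-0.0436 -0.0421 -0.032 ] turn [ 0.006 -0.01  -0.004] | at [ 0.5141 -0.3441  0.2494] [ 3.133  0.59  -0.105] F [-1.2 -0.4  0.1] t 15.15 op 0.05 q [-0.57  0.92  0.52 -0.33  2.21  0.97]
[422.4326 189.1064] 141 box x 0.09074317794398934 y 0.0031310802641680235
[410.681  250.6034] 116 box x -0.0978934759015749 y 0.027755758698389175
```

View pics/end.png

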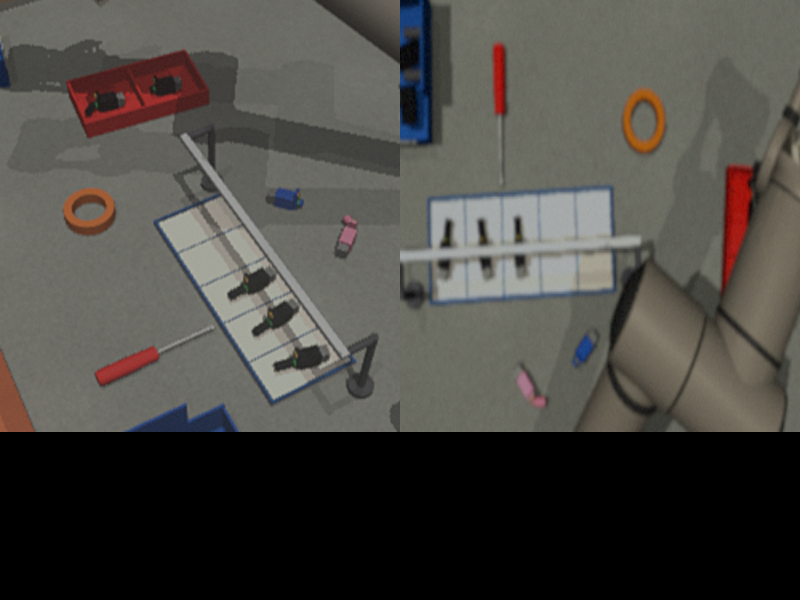

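Both faulty sensors lie in the box, the bent one at (105,102) and the short one at (165,84) in the left half. The three good ones, the tape and the driver have not moved. In the top view the arm hides the box, so I check the positions from the scene view and hand in only if they are inside.

Run:
```python
from h import *
S=robot.camera_model('scene');bc=np.array([.5234,-.3441]);u=np.array([.9955,-.095]);v=np.array([.095,.9955]);ok=True
for n,p,o in(("bent",(216,123.5),.0615),("short",(253,112.5),-.0615)):
    q=onz(S,p,.02)[:2]-bc;d=(q@u-o,q@v);print(n,d);ok&=max(map(abs,d))<.035
if ok: print(robot.hand_in())
```

```text
bent (np.float64(0.004412476720743602), np.float64(0.0023775702526645346))
short (np.float64(0.0037049090463010387), np.float64(-0.0011619100327469752))
the job is handed in; nothing more can be done
None
```

The job is handed in: the short sensor lies in the near pocket and the bent one in the far pocket, each measured within about 5 mm of its pocket's centre, and the good sensors and bystanders in view show no movement; no verdict was returned.

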